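# Stand the long kitchen tin on its heavy end

### The arm

A 6-joint arm with a two-finger parallel gripper is mounted at the origin on the work surface. World frame = base frame: x ahead of the robot, y to its left, z up, the work surface at z = 0. Lengths are in m, angles in rad, forces in N, time in s.
With the tool pointing down it reaches from about 0.425 to 0.95 m from the base axis. Payload 3.5 kg.
Tool frame: the origin (TCP) lies midway between the tips of the shut fingers; the grasp point (between the pads) lies 19 mm behind it; z points along the fingers, y is the direction in which the jaws open and shut (so a half turn about z gives the same grasp; the last joint's range is limited). The gripper opens to 85 mm and grips with 20 to 120 N. Pads are 22 mm wide; open, the fingers measure 114 mm over their backs; the gripper's body (76 mm by 85 mm) begins 54 mm behind the grasp point. The pads swing forward as they close: fully open they stand 13 mm farther back than shut.
Start: joints at [-1.373, 0.286, 1.577, -0, 1.279, -0.15], TCP at [0.23, -0.635, 0.202] pointing down, gripper open.
Joint ranges: [-2.77, 2.77], [-0.9, 2.22], [0.21, 2.48], [-1.53, 4.67], [0.24, 2.81], [-2.84, 2.84]. Speed limits (rad/s): [2.79, 2.79, 3.14, 3.14, 3.14, 3.14].

### API

Orientations are given as a unit quaternion [x, y, z, w].
In Python, from plant import ctrl gives the robot as it stands.
- The arm moves only by the tool apply_moves, never from a script. Its argument "moves" is a list that holds one entry, the list of rows, each a list of 7 numbers: the shift along the tool's x, y, z in m, then the turn, a rotation vector about the tool's x, y, z in degrees, then the gripper's target within -1 to 1 (shut at 1, half-way at 0, fully open at -1). In form: [[[tx, ty, tz, ax, ay, az, hand], ...]]. A call has 1 to 12 rows; each row shifts and turns the pose as measured when the row begins, along the tool's axes as they then stand; what a row does not reach is not made up. A row lasts 1/10 s, in which the tool goes at most 50 mm and 8.59 degrees, less where a joint would pass 70% of its speed; a pose out of reach is approached as far as the arm can. A call with a gripper value outside its range is refused whole. The fingers move at their own pace and stop on an object; "force" is the grip in N (left out, the last holds). Time passes only in rows, so rows that do not move let the fingers close. It gives the time, the measured TCP pose, the force and the opening at its end, in the units of the state.
- ctrl.get_state(): the state, without advancing time (a new reading comes with each control period).
- ctrl.read_camera(name): name is "side" or "top" or "wrist"; returns the picture (480x640x3 uint8, red, green, blue); there is no depth.
- ctrl.get_calibration(name): a dict with "camera_matrix" (3x3 intrinsics, pixels), "k1" (the pictures are not rectified: a ray, as slopes to the right and down, at radius r is drawn at 1 + k1 r^2 times it, then the intrinsics apply), "cam_to_world" (4x4, takes a point from camera to world coordinates). Camera axes: x right, y up, looking along -z (the intrinsics and any distortion apply to the point x, -y, -z); pixel columns grow to the right and rows downward; lengths in m; the calibration is good to about 2 mm. A picture is of the moment at which its call begins: read the wrist's pose just before it. get_calibration takes no time and is no camera call; for the wrist camera it gives the pose at the moment of the call.
- ctrl.sign_off(): hands the job in, once; it reports no verdict.
The state is a dict: "time": time; "qpos": joint angles; "dq": joint speeds; "joint_efforts": joint torques, N m; "eef_pos": TCP position; "tcp_rot": TCP orientation; "contact_force": force on the tool from outside, world axes, zero at the start; "wrist_torque": the same for the moment, N m; "opening": opening from 0.0 (shut) to 1.0 (fully open).
Only numpy, scipy, OpenCV 4.12 (cv2) and the standard library are available. Lean on these libraries where they do the work, as an engineer would, in place of code of your own. Each camera call takes 0.05 s, during which the arm holds its last target. There are 200 camera calls.

### The job

Of the two white tins with wooden-gripped handles, one end of the long one is packed with heavy kitchen-scale weights, but nothing on the outside shows which. Lift the long tin by its handle, see which end dips, and stand the tin upright on that heavy end near the middle of the round cork mat, then let go. Leave the short tin where it is.

Things in the scene. Friction and masses are not known exactly. Their poses are not given: they have to be found in the camera images.
- tin_centre (a point): Centre of the long tin: sealed white steel, 140 mm long (its x), 64 wide (y), 56 high (z), 0.45 to 0.8 kg, lying flat, z up, turned any way. Its +x and -x ends look alike; which is heavy is not told. Centre 28 mm above the worktop when lying, 70 mm above what it stands on when on end. Lifted by its handle, it dips the heavy end 50 degrees below level, to a stop; it needs 40 more to be upright.
- tin_bail (a joint): Long tin's handle, turning about the tin's y through its centre; 0 upright (start), stops at -0.87 (+x end dips) and +0.87 rad (-x end dips). Wooden grip bar, flat sides, 14 mm (along x) x 84 (y) x 18 high, its middle 100 mm above the tin's centre: grasp across the 14 mm. Then leaning the held bar 40 degrees from upright, to the dipped end's side, brings the hanging tin upright.
- mat_centre (a point): Centre of the top of a round cork mat, 180 mm in diameter, 4 mm thick, fixed flat on the worktop (z up); its turn means nothing.
- short_tin_centre (a point): Centre of the other, short white tin: 90 mm long (x), 64 mm wide (y), 56 mm high, with a like handle that stands fixed upright (grip bar 100 mm above this centre). To be left where it is.

How it is judged:
By the outcome, as a careful person would: the job done as asked, in the order asked, and still so for the second after the job is handed in, with the robot touching nothing.
It also fails if it takes over 42 s, if anything falls off the work surface, if the arm or the gripper's body presses on something with over 40 N, if the wrist force passes 120 N, or if a joint passes its speed limit or range.

## Working session

There is one attempt and no reset: what is moved stays moved. The work goes in short steps, Python scripts to look and compute and a tool call to move; the robot and the scene stay as the last step left them, time stands still between calls to the robot, and variables do not carry over. Pictures are saved under pics/ and viewed, about 8 in all and at most 12, crops included, and the job is handed in when it is done.

Besides the shell and the picture viewer there is one more tool, called after ">>>" as a command line: name --argument value ..., lists and objects as JSON in quotes. apply_moves: Moves the arm, as the interface text tells. Its arguments: {"type":"object","properties":{"moves":{"type":"array","items":{"type":"array","items":{"type":"array","items":{"type":"number"}}}},"force":{"type":"number"}},"required":["moves"]}

```bash
mkdir -p pics; cat > h.py <<'E'
import numpy as np, cv2
from plant import ctrl
from scipy.spatial.transform import Rotation as R
def snap(n,f):
    im=ctrl.read_camera(n); cv2.imwrite('pics/'+f,im[:,:,::-1]); return im
def ray(c,u,v):
    K=np.array(c['camera_matrix']);k=c['k1'];T=np.array(c['cam_to_world'])
    d=np.array([(u-K[0,2])/K[0,0],(v-K[1,2])/K[1,1]]);s=d.copy()
    for _ in range(20): s=d/(1+k*(s@s))
    return T[:3,3],T[:3,:3]@np.array([s[0],-s[1],-1])
def atz(c,u,v,z):
    o,d=ray(c,u,v); return (o+d*(z-o[2])/d[2]).round(4)
def proj(c,p):
    K=np.array(c['camera_matrix']);T=np.array(c['cam_to_world'])
    q=T[:3,:3].T@(np.array(p)-T[:3,3]); s=np.array([q[0],-q[1]])/-q[2]; s=s*(1+c['k1']*(s@s))
    return np.array([s[0]*K[0,0]+K[0,2],s[1]*K[1,1]+K[1,2]]).round(1)
E
python3 - <<'E'
from h import *
snap('top','t0.png');snap('side','s0.png')
for n in('top','side'): print(ctrl.get_calibration(n))
print(ctrl.get_state())
E
```

```text
{'camera_matrix': array([[449.11704887,   0.        , 312.38760431],
       [  0.        , 449.11704887, 241.09656663],
       [  0.        ,   0.        ,   1.        ]]), 'k1': -0.09001844684681559, 'cam_to_world': array([[ 0.02336434,  0.99470401, -0.10009014,  0.46761901],
       [-0.99951664,  0.02529587,  0.01807234,  0.0034937 ],
       [ 0.02050849,  0.09961951,  0.99481423,  0.87544322],
       [ 0.        ,  0.        ,  0.        ,  1.        ]])}
{'camera_matrix': array([[539.08228601,   0.        , 316.06666514],
       [  0.        , 539.08228601, 235.22929362],
       [  0.        ,   0.        ,   1.        ]]), 'k1': 0.009438551899459847, 'cam_to_world': array([[-0.70851477,  0.35469098, -0.61008289, -0.03576135],
       [-0.70535307, -0.32898758,  0.6278887 ,  0.61337978],
       [ 0.02199676,  0.87519226,  0.48327493,  0.54138999],
       [ 0.        ,  0.        ,  0.        ,  1.        ]])}
{'time': 0.1, 'qpos': array([-1.37300693e+00,  2.87122182e-01,  1.57802597e+00,  1.23394460e-05,
        1.27855883e+00, -1.50003734e-01]), 'dq': array([ 0.00019921, -0.00235017, -0.0029736 ,  0.00026982, -0.00042182,
       -0.00068181]), 'joint_efforts': array([ 4.84821339e-04, -4.07295156e+01, -2.93698007e+01, -1.73394442e-04,
        3.43707841e-03,  8.08812729e-06]), 'eef_pos': array([ 0.22995711, -0.63393873,  0.20075798]), 'tcp_rot': array([ 9.84917814e-01,  1.73019598e-01, -1.93516768e-05, -1.05700363e-03]), 'contact_force': array([ 0.56259898, -0.19350265,  0.23164561]), 'wrist_torque': array([-0.01456734, -0.03202397,  0.02875353]), 'opening': 0.9989818137935086}
```

View pics/t0.png

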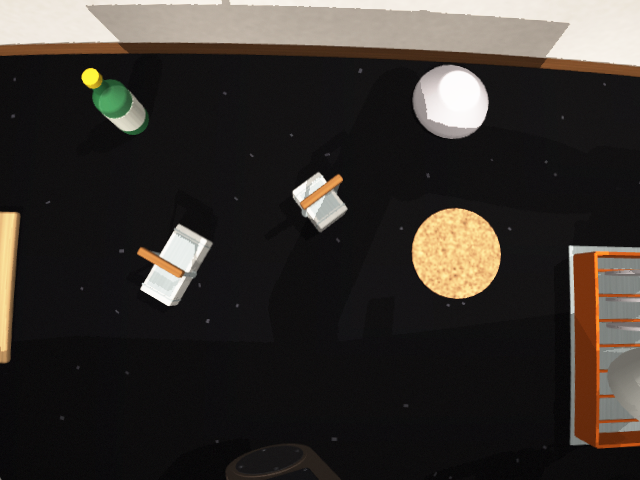

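View pics/s0.png

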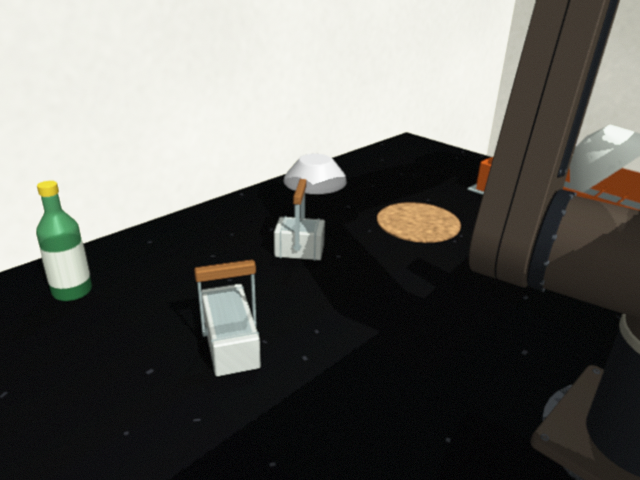

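Top: the long tin is at about (177,265) with its bar from (140,253) to (182,272). The short tin is at (320,202) and the mat centre at (456,253). Side: the long tin's bar runs (197,272)–(255,267). I'll enlarge the long tin.

```bash
python3 - <<'E'
from h import *
a=cv2.imread('pics/t0.png')[215:315,125:225];b=cv2.imread('pics/s0.png')[250:380,180:280]
cv2.imwrite('pics/z0.png',np.hstack([cv2.resize(a,(400,400),interpolation=2),cv2.resize(b,(400,520),interpolation=2)[:400]]))
t=ctrl.get_calibration('top');s=ctrl.get_calibration('side')
g=[atz(t,140,252,.137),atz(t,183,272,.137)];print(g,np.linalg.norm(g[0]-g[1]))
print(atz(s,197,272,.135),atz(s,255,267,.135))
print('mat',atz(t,456,253,.004),atz(s,419,222,.004),'short',atz(t,321,186,.137))
print([atz(t,*p,.056) for p in[(178,224),(212,241),(175,305),(141,289)]])
E
```

```text
[array([0.5165, 0.2755, 0.137 ]), array([0.4854, 0.2017, 0.137 ])] 0.08008526705955349
[0.5149 0.2797 0.135 ] [0.4705 0.2136 0.135 ]
mat [ 0.5389 -0.2968  0.004 ] [ 0.5321 -0.2916  0.004 ] short [ 0.6351 -0.0222  0.137 ]
[array([0.5755, 0.2373, 0.056 ]), array([0.5456, 0.1727, 0.056 ]), array([0.4271, 0.2353, 0.056 ]), array([0.4542, 0.2996, 0.056 ])]
```

View pics/z0.png

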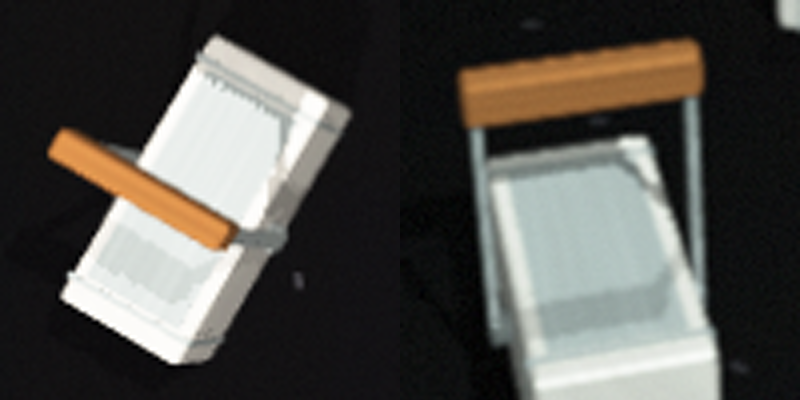

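The bar centre from its ends is about (0.501,0.239), and the tin's top corners agree. The tin's axis is at about −26.5°. The mat is at about (0.537,−0.295). Next I'll plan the approach.

```bash
cat >> h.py <<'E'
def down(ydeg):  # tool z down, tool y at world angle ydeg
    a=np.radians(ydeg); y=np.array([np.cos(a),np.sin(a),0]); z=np.array([0,0,-1.])
    return R.from_matrix(np.c_[np.cross(y,z),y,z])
def rows(targets,hand,step=.045,ang=7.5,start=None):
    s=ctrl.get_state(); p,r=start or (s['eef_pos'],R.from_quat(s['tcp_rot'])); out=[]
    for P,Q in targets:
        P=np.array(P);w=(r.inv()*Q).as_rotvec(degrees=True)
        n=int(np.ceil(max(np.linalg.norm(P-p)/step,np.linalg.norm(w)/ang,1)-1e-6));p0=p
        for i in range(n):
            o=[*(r.inv().apply((P-p0)/n)).round(3),*(w/n).round(1),hand]
            out.append(o); r=r*R.from_rotvec(w/n,degrees=True); p=p0+(P-p0)*(i+1)/n
    for i in range(0,len(out),12): print(str(out[i:i+12]).replace('np.float64(','').replace(')',''))
def st():
    s=ctrl.get_state();print('t',round(s['time'],2),'p',s['eef_pos'].round(4),'q',s['qpos'].round(3),'R',R.from_quat(s['tcp_rot']).as_matrix().round(3).tolist(),'F',s['contact_force'].round(2),'M',s['wrist_torque'].round(2),'op',round(s['opening'],3))
    open('log','a').write(repr((s['qpos'].tolist(),s['eef_pos'].tolist(),s['tcp_rot'].tolist()))+'\n'); return s
E
python3 - <<'E'
from h import *
st()
t=ctrl.get_calibration('top')
g=np.array([atz(t,*p,.056) for p in[(178.7,224),(205,239),(171,305),(141,289)]]);print(g.mean(0),g)
rows([((.5,-.35,.27),down(-50)),((.57,0,.28),down(-35)),((.501,.24,.28),down(-26.5))],-1)
E
```

```text
t 0.1 p [ 0.23   -0.6339  0.2008] q [-1.373  0.287  1.578  0.     1.279 -0.15 ] R [[0.94, 0.341, -0.0], [0.341, -0.94, 0.002], [0.0, -0.002, -1.0]] F [ 0.56 -0.19  0.23] M [-0.01 -0.03  0.03] op 0.999
[0.501375 0.241025 0.056   ] [[0.5755 0.236  0.056 ]
 [0.5489 0.1858 0.056 ]
 [0.4269 0.2427 0.056 ]
 [0.4542 0.2996 0.056 ]]
[[0.039, -0.019, -0.008, -0.0, -0.0, -2.2, -1], [0.04, -0.018, -0.008, -0.0, -0.0, -2.2, -1], [0.04, -0.016, -0.008, -0.0, -0.0, -2.2, -1], [0.041, -0.015, -0.008, -0.0, -0.0, -2.2, -1], [0.042, -0.013, -0.008, -0.0, -0.0, -2.2, -1], [0.042, -0.012, -0.008, -0.0, -0.0, -2.2, -1], [0.042, -0.01, -0.008, -0.0, -0.0, -2.2, -1], [0.043, -0.008, -0.008, -0.0, -0.0, -2.2, -1], [0.043, -0.007, -0.008, -0.0, -0.0, -2.2, -1], [0.035, -0.028, -0.001, 0.0, 0.0, -1.9, -1], [0.036, -0.027, -0.001, 0.0, 0.0, -1.9, -1], [0.037, -0.026, -0.001, 0.0, 0.0, -1.9, -1]]
[[0.037, -0.024, -0.001, 0.0, 0.0, -1.9, -1], [0.038, -0.023, -0.001, 0.0, 0.0, -1.9, -1], [0.039, -0.022, -0.001, 0.0, 0.0, -1.9, -1], [0.04, -0.021, -0.001, 0.0, 0.0, -1.9, -1], [0.04, -0.019, -0.001, 0.0, 0.0, -1.9, -1], [0.026, -0.032, 0.0, -0.0, -0.0, -1.4, -1], [0.027, -0.032, 0.0, -0.0, -0.0, -1.4, -1], [0.028, -0.031, 0.0, -0.0, -0.0, -1.4, -1], [0.028, -0.03, 0.0, -0.0, -0.0, -1.4, -1], [0.029, -0.03, 0.0, -0.0, -0.0, -1.4, -1], [0.03, -0.029, 0.0, -0.0, -0.0, -1.4, -1]]
```

>>> apply_moves --moves '[[[0.039,-0.019,-0.008,0,0,-2.2,-1],[0.04,-0.018,-0.008,0,0,-2.2,-1],[0.04,-0.016,-0.008,0,0,-2.2,-1],[0.041,-0.015,-0.008,0,0,-2.2,-1],[0.042,-0.013,-0.008,0,0,-2.2,-1],[0.042,-0.012,-0.008,0,0,-2.2,-1],[0.042,-0.01,-0.008,0,0,-2.2,-1],[0.043,-0.008,-0.008,0,0,-2.2,-1],[0.043,-0.007,-0.008,0,0,-2.2,-1],[0.035,-0.028,-0.001,0,0,-1.9,-1],[0.036,-0.027,-0.001,0,0,-1.9,-1],[0.037,-0.026,-0.001,0,0,-1.9,-1]]]'

```text
time: 1.3
eef_pos: [0.5322, -0.2036, 0.2717]
tcp_rot: [0.921, 0.389, -0.0, -0.008]
contact_force: [0.3, 0.4, 0.6]
opening: 1.0
```

>>> apply_moves --moves '[[[0.037,-0.024,-0.001,0,0,-1.9,-1],[0.038,-0.023,-0.001,0,0,-1.9,-1],[0.039,-0.022,-0.001,0,0,-1.9,-1],[0.04,-0.021,-0.001,0,0,-1.9,-1],[0.04,-0.019,-0.001,0,0,-1.9,-1],[0.026,-0.032,0,0,0,-1.4,-1],[0.027,-0.032,0,0,0,-1.4,-1],[0.028,-0.031,0,0,0,-1.4,-1],[0.028,-0.03,0,0,0,-1.4,-1],[0.029,-0.03,0,0,0,-1.4,-1],[0.03,-0.029,0,0,0,-1.4,-1]]]'

```text
time: 2.4
eef_pos: [0.496, 0.2737, 0.278]
tcp_rot: [0.846, 0.534, -0.002, -0.01]
contact_force: [0.9, 0.1, -0.4]
opening: 1.001
```

```bash
python3 - <<'E'
from h import *
st()
rows([((.501,.24,.25),down(-26.5))],-1)
E
```

```text
t 2.4 p [0.496  0.2737 0.278 ] q [3.160e-01 1.000e-03 1.757e+00 1.900e-02 1.393e+00 7.570e-01] R [[0.43, 0.903, -0.015], [0.903, -0.43, 0.015], [0.007, -0.02, -1.0]] F [ 0.92  0.07 -0.41] M [-0.03  0.01 -0.02] op 1.001
[[-0.029, 0.02, 0.027, -1.2, -0.4, 1.0, -1]]
```

>>> apply_moves --moves '[[[-0.029,0.02,0.027,-1.2,-0.4,1.0,-1],[0,0,0,0,0,0,-1],[0,0,0,0,0,0,-1]]]'

```text
time: 2.7
eef_pos: [0.4966, 0.2476, 0.2487]
tcp_rot: [0.846, 0.533, -0.0, -0.001]
contact_force: [0.9, 0.6, -0.7]
opening: 1.0
```

```bash
python3 - <<'E'
from h import *
st(); c=ctrl.get_calibration('wrist'); snap('wrist','w0.png'); print(c)
print(proj(c,(.501,.24,.137)),proj(c,(.485,.2017,.137)),proj(c,(.5165,.2755,.137)))
E
```

```text
t 2.7 p [0.4966 0.2476 0.2487] q [ 2.790e-01 -1.200e-02  1.823e+00  1.000e-03  1.332e+00  7.250e-01] R [[0.432, 0.902, -0.001], [0.902, -0.432, 0.001], [0.0, -0.001, -1.0]] F [ 0.94  0.57 -0.74] M [-0.01 -0.02  0.03] op 1.0
{'camera_matrix': array([[427.8606477 ,   0.        , 315.18449214],
       [  0.        , 427.8606477 , 234.9826084 ],
       [  0.        ,   0.        ,   1.        ]]), 'k1': -0.020571242412275304, 'cam_to_world': array([[ 9.02344508e-01,  4.09310452e-01,  1.35053109e-01,
         5.31039687e-01],
       [-4.31015392e-01,  8.57155876e-01,  2.81974355e-01,
         3.20009879e-01],
       [-3.46514725e-04, -3.12647980e-01,  9.49869002e-01,
         4.20289879e-01],
       [ 0.00000000e+00,  0.00000000e+00,  0.00000000e+00,
         1.00000000e+00]])}
[326.  223.9] [328.4 278.9] [324.5 167.9]
```

View pics/w0.png

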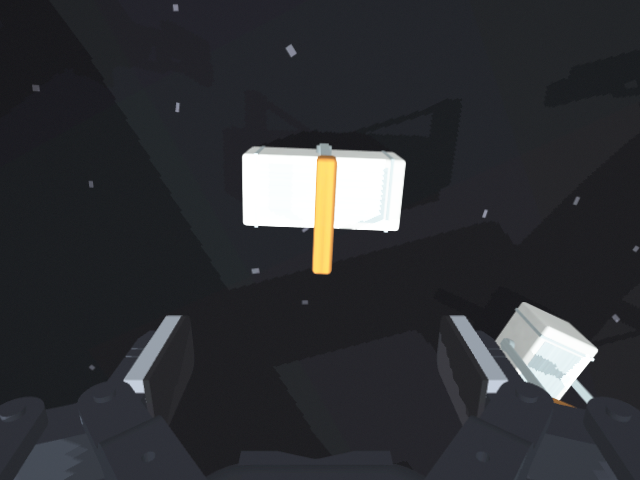

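The wrist view shows the bar running from (326,157) to (322,273), with the tin behind it at (323,190).

```bash
python3 - <<'E'
from h import *
c=ctrl.get_calibration('wrist')
a,b=atz(c,326.5,158,.137),atz(c,322,272,.137);m=(a+b)/2;d=a-b
print(a,b,m,np.linalg.norm(d),np.degrees(np.arctan2(d[1],d[0])))
y=np.degrees(np.arctan2(d[1],d[0]))-90
m[2]=.109; rows([((m[0],m[1],.2),down(y)),(m,down(y))],-1)
E
```

```text
[0.52   0.2803 0.137 ] [0.4827 0.2082 0.137 ] [0.50135 0.24425 0.137  ] 0.0811769671766567 62.64580066277617
[[-0.0, 0.003, 0.024, -0.1, 0.0, 0.9, -1], [-0.0, 0.003, 0.024, -0.1, 0.0, 0.9, -1], [-0.0, 0.0, 0.03, -0.0, -0.0, 0.0, -1], [-0.0, 0.0, 0.03, -0.0, -0.0, 0.0, -1], [-0.0, 0.0, 0.03, -0.0, -0.0, 0.0, -1]]
```

>>> apply_moves --moves '[[[0,0.003,0.024,0,0,0.9,-1],[0,0.003,0.024,0,0,0.9,-1],[0,0,0.03,0,0,0,-1],[0,0,0.03,0,0,0,-1],[0,0,0.03,0,0,0,-1],[0,0,0,0,0,0,-1]]]'

```text
time: 3.35
eef_pos: [0.5088, 0.2423, 0.1119]
tcp_rot: [0.857, 0.515, 0.005, 0.001]
contact_force: [-0.9, 0.2, -0.9]
opening: 0.999
```

```bash
python3 - <<'E'
from h import *
s=st(); print('to bar',R.from_quat(s['tcp_rot']).inv().apply(np.array([.5013,.2442,.109])-s['eef_pos']).round(4))
E
```

```text
t 3.35 p [0.5088 0.2423 0.1119] q [0.264 0.129 1.934 0.002 1.069 0.751] R [[0.469, 0.883, 0.008], [0.883, -0.469, 0.004], [0.007, 0.006, -1.0]] F [-0.89  0.24 -0.91] M [-0.01  0.06  0.02] op 0.999
to bar [-0.0018 -0.0075  0.0029]
```

>>> apply_moves --moves '[[[-0.002,-0.0075,0.003,-0.2,0.4,0,-1],[0,0,0,0,0,0,-1],[0,0,0,0,0,0,0.5],[0,0,0,0,0,0,1],[0,0,0,0,0,0,1],[0,0,0,0,0,0,1],[0,0,0,0,0,0,1],[0,0,0,0,0,0,1],[0,0,0,0,0,0,1]]]' --force 80

```text
time: 4.25
eef_pos: [0.5066, 0.245, 0.1181]
tcp_rot: [0.857, 0.514, 0.016, 0.002]
contact_force: [-0.1, 0.3, -0.6]
opening: 0.005
```

```bash
python3 - <<'E'
from h import *
st()
E
```

```text
t 4.25 p [0.5066 0.245  0.1181] q [0.268 0.107 1.947 0.005 1.056 0.756] R [[0.47, 0.882, 0.029], [0.882, -0.471, 0.013], [0.025, 0.02, -0.999]] F [-0.11  0.28 -0.64] M [-0.05 -0.02  0.01] op 0.005
```

The jaws shut fully, so they missed the bar. I'll look before doing anything else.

```bash
python3 - <<'E'
from h import *
a=snap('side','s1.png');c=ctrl.get_calibration('side')
b=snap('wrist','w1.png')
cv2.imwrite('pics/z1.png',np.hstack([cv2.resize(a[180:400,150:330],(400,489)),cv2.resize(b[100:480,160:480],(400,475)).copy().__class__ is None or cv2.copyMakeBorder(cv2.resize(b[100:480,160:480],(400,475)),0,14,0,0,0)])[:,:,::-1])
E
```

```text
(no output)
```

View pics/z1.png

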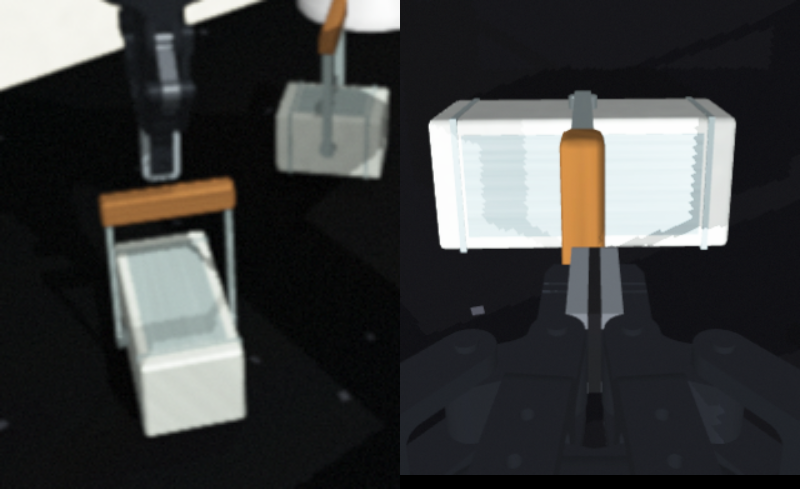

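The fingers appear above, or behind, the bar. The bar hasn't moved. I'll check the reported TCP against both cameras.

```bash
python3 - <<'E'
from h import *
s=st();p=s['eef_pos'];r=R.from_quat(s['tcp_rot'])
cs=ctrl.get_calibration('side');cw=ctrl.get_calibration('wrist')
print('side',proj(cs,p),'wrist',proj(cw,p), proj(cw,p-.019*r.as_matrix()[:,2]))
print('cam rel tool',r.inv().apply(cw['cam_to_world'][:3,3]-p))
# bar from side image corner px, and from wrist
f=lambda x,y:(150+x*.45,180+y*.45)
print('side bar top corners',[ (f(*q),atz(cs,*f(*q),.137)) for q in[(100,195),(234,180)]])
g=lambda x,y:(160+x*.8,100+y*.8)
print('wrist bar far end',g(182,130),atz(cw,*g(182,131),.137))
# triangulate fingertip: side (223,260), wrist g(195,248)
o1,d1=ray(cs,*f(162,178));o2,d2=ray(cw,*g(195,247))
t=np.linalg.lstsq(np.c_[d1,-d2],o2-o1,rcond=None)[0];print('tip',o1+d1*t[0],o2+d2*t[1])
E
```

```text
t 4.35 p [0.5065 0.245  0.118 ] q [0.268 0.107 1.947 0.005 1.056 0.756] R [[0.47, 0.882, 0.029], [0.882, -0.471, 0.013], [0.025, 0.02, -0.999]] F [-0.79  0.28  0.96] M [-0.04  0.04  0.01] op 0.001
side [222.  275.3] wrist [315.7 286.3] [315.8 306.6]
cam rel tool [ 0.08028937 -0.00045334 -0.17160108]
side bar top corners [((195.0, 267.75), array([0.5232, 0.2772, 0.137 ])), ((255.3, 261.0), array([0.4801, 0.2051, 0.137 ]))]
wrist bar far end (305.6, 204.0) [0.5221 0.2831 0.137 ]
tip [0.50603625 0.24202395 0.14235126] [0.50830397 0.24901434 0.13892483]
```

The tip triangulates to z≈0.14, resting on top of the bar, while the state says 0.118. So the real tip sits about 20 mm higher than reported, and closing pushed it up off the bar. I'll back off, open, re-level, go down about 20 mm lower and check before closing.

```bash
python3 - <<'E'
from h import *
rows([((.5014,.2415,.15),down(-27.4))],-1,step=.02)
s=ctrl.get_state();p=s['eef_pos'];r=R.from_quat(s['tcp_rot']).as_matrix();cw=ctrl.get_calibration('wrist')
for k in(0,.01,.02,.03): print(k,proj(cw,p-k*r[:,2]+.011*r[:,0]))
E
```

```text
[[-0.002, -0.001, -0.016, 0.6, -0.7, -0.3, -1], [-0.003, -0.001, -0.016, 0.6, -0.7, -0.3, -1]]
0 [315.7 263. ]
0.01 [315.8 272.2]
0.02 [315.9 282.4]
0.03 [315.9 293.8]
```

>>> apply_moves --moves '[[[-0.002,-0.001,-0.016,0.6,-0.7,-0.3,1],[-0.003,-0.001,-0.016,0.6,-0.7,-0.3,-1],[0,0,0,0,0,0,-1],[0,0,0,0,0,0,-1],[0,0,0,0,0,0,-1],[0,0,0,0,0,0,-1],[0,0,0,0,0,0,-1]]]'

```text
time: 5.05
eef_pos: [0.4995, 0.2406, 0.1465]
tcp_rot: [0.855, 0.519, -0.003, -0.002]
contact_force: [0.1, -0.6, 0.4]
opening: 0.995
```

```bash
python3 - <<'E'
from h import *
st(); rows([((.5014,.2415,.088),down(-27.4))],-1,step=.022)
E
```

```text
t 5.05 p [0.4995 0.2406 0.1465] q [2.650e-01 7.900e-02 1.920e+00 1.000e-03 1.149e+00 7.450e-01] R [[0.461, 0.887, -0.008], [0.887, -0.461, -0.001], [-0.004, -0.006, -1.0]] F [ 0.14 -0.57  0.36] M [-0.    0.    0.04] op 0.995
[[0.001, 0.001, 0.02, -0.1, 0.1, -0.0, -1], [0.001, 0.001, 0.02, -0.1, 0.1, -0.0, -1], [0.001, 0.0, 0.02, -0.1, 0.1, -0.0, -1]]
```

>>> apply_moves --moves '[[[0.001,0.001,0.02,-0.1,0.1,0,-1],[0.001,0.001,0.02,-0.1,0.1,0,-1],[0.001,0,0.018,-0.1,0.1,0,-1],[0,0,0,0,0,0,-1]]]'

```text
time: 5.45
eef_pos: [0.5022, 0.2424, 0.0861]
tcp_rot: [0.855, 0.519, 0.0, -0.001]
contact_force: [-0.7, 0.5, 0.6]
opening: 1.002
```

```bash
python3 - <<'E'
from h import *
st();a=snap('side','s2.png');b=snap('wrist','w2.png')
cv2.imwrite('pics/z2.png',np.hstack([cv2.resize(a[180:400,150:330],(400,489)),cv2.resize(b[80:480,80:560],(400,489))])[:,:,::-1])
E
```

```text
t 5.45 p [0.5022 0.2424 0.0861] q [0.267 0.156 1.958 0.002 1.028 0.746] R [[0.461, 0.887, -0.0], [0.887, -0.461, 0.001], [0.001, -0.001, -1.0]] F [-0.73  0.52  0.56] M [-0.05  0.05  0.03] op 1.002
```

View pics/z2.png

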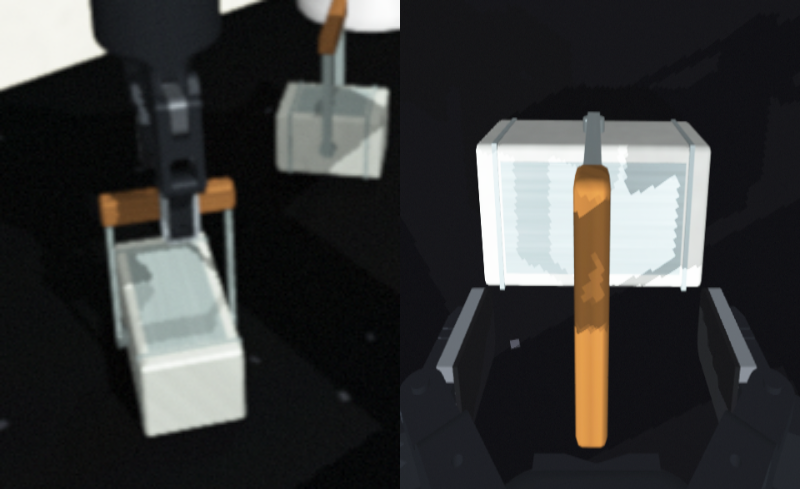

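The fingers now straddle the bar, centred within a few mm. Closing.

>>> apply_moves --moves '[[[0,0,0,0,0,0,0.5],[0,0,0,0,0,0,1],[0,0,0,0,0,0,1],[0,0,0,0,0,0,1],[0,0,0,0,0,0,1],[0,0,0,0,0,0,1],[0,0,0,0,0,0,1]]]' --force 80

```text
time: 6.25
eef_pos: [0.5061, 0.2441, 0.094]
tcp_rot: [0.855, 0.519, 0.006, 0.0]
contact_force: [-0.3, 0.7, 0.5]
opening: 0.136
```

```bash
python3 - <<'E'
from h import *
st()
E
```

```text
t 6.25 p [0.5061 0.2441 0.094 ] q [0.267 0.148 1.95  0.003 1.033 0.746] R [[0.462, 0.887, 0.01], [0.887, -0.462, 0.006], [0.009, 0.006, -1.0]] F [-0.33  0.75  0.47] M [ 0.11  0.19 -0.04] op 0.136
```

>>> apply_moves --moves '[[[0,0,-0.01,0,0,0,1],[0,0,-0.015,0,0,0,1],[0,0,-0.015,0,0,0,1],[0,0,-0.015,0,0,0,1],[0,0,-0.02,0,0,0,1],[0,0,-0.02,0,0,0,1],[0,0,-0.02,0,0,0,1],[0,0,-0.02,0,0,0,1],[0,0,0,0,0,0,1],[0,0,0,0,0,0,1],[0,0,0,0,0,0,1]]]'

```text
time: 7.35
eef_pos: [0.4965, 0.2419, 0.2301]
tcp_rot: [0.855, 0.519, -0.004, -0.004]
contact_force: [0.6, 0.3, -8.3]
opening: 0.139
```

```bash
python3 - <<'E'
from h import *
st();a=snap('side','s3.png');b=snap('wrist','w3.png')
cv2.imwrite('pics/z3.png',np.hstack([cv2.resize(a[80:400,110:370],(400,489)),cv2.resize(b,(400,300)) if 0 else cv2.resize(b[80:480,80:560],(400,489))])[:,:,::-1])
E
```

```text
t 7.35 p [0.4965 0.2419 0.2301] q [0.267 0.    1.844 0.005 1.307 0.746] R [[0.462, 0.887, -0.011], [0.887, -0.462, 0.002], [-0.003, -0.011, -1.0]] F [ 0.56  0.29 -8.33] M [ 0.04  0.06 -0.01] op 0.139
```

View pics/z3.png

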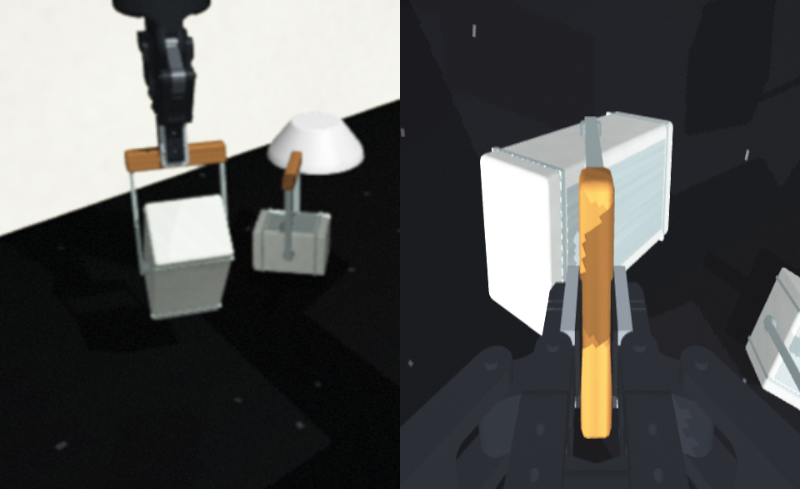

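The wrist view shows the left end raised, with its white end face towards the camera. The right end (tool +y, the far end) dips. The side view agrees, since the near end is up. So the heavy end is on tool +y, and I lean +40° about tool x. I'll carry it over to the mat with tool y pointing radially, which makes the lean a pure wrist pitch.

```bash
python3 - <<'E'
from h import *
D=down(-38)
rows([((.50,.23,.31),down(-28)),((.56,0,.31),down(-33)),((.57,-.28,.31),D)],1,step=.032,ang=5)
E
```

```text
[[-0.003, 0.003, -0.027, -0.2, 0.1, 0.2, 1], [-0.003, 0.003, -0.027, -0.2, 0.1, 0.2, 1], [-0.003, 0.003, -0.027, -0.2, 0.1, 0.2, 1], [-0.022, 0.02, 0.0, 0.0, -0.0, 0.6, 1], [-0.022, 0.02, 0.0, 0.0, -0.0, 0.6, 1], [-0.021, 0.021, 0.0, 0.0, -0.0, 0.6, 1], [-0.021, 0.021, 0.0, 0.0, -0.0, 0.6, 1], [-0.021, 0.021, 0.0, 0.0, -0.0, 0.6, 1], [-0.021, 0.021, 0.0, 0.0, -0.0, 0.6, 1], [-0.021, 0.022, 0.0, 0.0, -0.0, 0.6, 1], [-0.02, 0.022, 0.0, 0.0, -0.0, 0.6, 1], [-0.025, 0.018, 0.0, 0.0, 0.0, 0.6, 1]]
[[-0.025, 0.018, 0.0, 0.0, 0.0, 0.6, 1], [-0.025, 0.018, 0.0, 0.0, 0.0, 0.6, 1], [-0.025, 0.019, 0.0, 0.0, 0.0, 0.6, 1], [-0.025, 0.019, 0.0, 0.0, 0.0, 0.6, 1], [-0.025, 0.019, 0.0, 0.0, 0.0, 0.6, 1], [-0.024, 0.019, 0.0, 0.0, 0.0, 0.6, 1], [-0.024, 0.02, 0.0, 0.0, 0.0, 0.6, 1], [-0.024, 0.02, 0.0, 0.0, 0.0, 0.6, 1]]
```

>>> apply_moves --moves '[[[-0.003,0.003,-0.027,-0.2,0.1,0.2,1],[-0.003,0.003,-0.027,-0.2,0.1,0.2,1],[-0.003,0.003,-0.027,-0.2,0.1,0.2,1],[-0.015,0.014,0,0,0,0.6,1],[-0.022,0.02,0,0,0,0.6,1],[-0.021,0.021,0,0,0,0.6,1],[-0.021,0.021,0,0,0,0.6,1],[-0.021,0.021,0,0,0,0.6,1],[-0.021,0.021,0,0,0,0.6,1],[-0.021,0.022,0,0,0,0.6,1],[-0.02,0.022,0,0,0,0.6,1],[-0.025,0.018,0,0,0,0.6,1]]]'

```text
time: 8.65
eef_pos: [0.5554, -0.0281, 0.2931]
tcp_rot: [0.88, 0.475, -0.013, -0.01]
contact_force: [0.7, 0.2, -7.2]
opening: 0.137
```

>>> apply_moves --moves '[[[-0.025,0.018,0,0,0,0.6,1],[-0.025,0.018,0,0,0,0.6,1],[-0.025,0.019,0,0,0,0.6,1],[-0.025,0.019,0,0,0,0.6,1],[-0.025,0.019,0,0,0,0.6,1],[-0.024,0.019,0,0,0,0.6,1],[-0.018,0.015,0,0,0,0.6,1],[-0.01,0.01,0,0,0,0.6,1],[0,0,0,0,0,0,1]]]'

```text
time: 9.55
eef_pos: [0.5599, -0.2643, 0.2753]
tcp_rot: [0.901, 0.433, -0.022, -0.017]
contact_force: [0.2, 0.7, -7.6]
opening: 0.139
```

```bash
python3 - <<'E'
from h import *
st(); L=down(-38)*R.from_euler('x',41,degrees=True)
tz=L.as_matrix()[:,2]; e=np.array([np.cos(np.radians(-38)),np.sin(np.radians(-38)),0])
T=np.array([.537,-.295,.074])+.1*(.643*e+[0,0,.766])+.034*tz; print(tz,T)
rows([(T+[0,0,.09],L)],1,step=.03,ang=5)
E
```

```text
t 9.55 p [ 0.5599 -0.2643  0.2753] q [-0.596  0.152  1.603 -0.02   1.439  0.082] R [[0.624, 0.78, -0.054], [0.781, -0.624, 0.012], [-0.024, -0.05, -0.998]] F [ 0.22  0.74 -7.6 ] M [0.1  0.05 0.01] op 0.139
[-0.51698157  0.40391027 -0.75470958] [ 0.57009172 -0.32085408  0.12493987]
[[-0.005, 0.006, 0.007, 4.8, 0.1, -0.1, 1], [-0.005, 0.006, 0.007, 4.8, 0.1, -0.1, 1], [-0.005, 0.007, 0.006, 4.8, 0.1, -0.1, 1], [-0.005, 0.007, 0.006, 4.8, 0.1, -0.1, 1], [-0.005, 0.008, 0.005, 4.8, 0.1, -0.1, 1], [-0.005, 0.008, 0.004, 4.8, 0.1, -0.1, 1], [-0.005, 0.009, 0.004, 4.8, 0.1, -0.1, 1], [-0.005, 0.009, 0.003, 4.8, 0.1, -0.1, 1]]
```

>>> apply_moves --moves '[[[-0.005,0.006,0.007,4.8,0.1,-0.1,1],[-0.005,0.006,0.007,4.8,0.1,-0.1,1],[-0.005,0.007,0.006,4.8,0.1,-0.1,1],[-0.005,0.007,0.006,4.8,0.1,-0.1,1],[-0.005,0.008,0.005,4.8,0.1,-0.1,1],[-0.005,0.008,0.004,4.8,0.1,-0.1,1],[-0.005,0.009,0.004,4.8,0.1,-0.1,1],[-0.005,0.009,0.003,4.8,0.1,-0.1,1],[0,0,0,0,0,0,1]]]'

```text
time: 10.45
eef_pos: [0.579, -0.3161, 0.2068]
tcp_rot: [0.839, 0.415, -0.154, -0.316]
contact_force: [-0.7, -1.1, -10.8]
opening: 0.134
```

```bash
python3 - <<'E'
from h import *
s=st();L=down(-38)*R.from_euler('x',41,degrees=True)
r=R.from_quat(s['tcp_rot']);print('need',(r.inv()*L).as_rotvec(degrees=True))
a=snap('side','s4.png');b=snap('wrist','w4.png');c=snap('top','t4.png')
p=s['eef_pos'];m=r.as_matrix();C=p-.034*m[:,2]-.1*np.array([m[0,1]*.643,m[1,1]*.643,0])/np.hypot(m[0,1],m[1,1])-[0,0,.0766]
print('tin centre exp',C)
cs=ctrl.get_calibration('side');print('side px centre/bottom/top',proj(cs,C),proj(cs,C-[0,0,.07]),proj(cs,C+[0,0,.07]))
cv2.imwrite('pics/z4.png',np.hstack([a[:,220:620],c[60:,260:660][:, :380].copy() if 0 else cv2.copyMakeBorder(c[80:400,300:640],0,160,0,0,0)])[:,:,::-1])
E
```

```text
t 10.45 p [ 0.579  -0.3161  0.2068] q [-6.540e-01  7.010e-01  1.121e+00  3.000e-03  2.038e+00 -2.000e-03] R [[0.608, 0.599, -0.521], [0.794, -0.456, 0.403], [0.004, -0.658, -0.753]] F [ -0.68  -1.08 -10.78] M [-1.17 -1.49  0.05] op 0.134
need [-0.17925039  0.18551868  0.54959152]
tin centre exp [ 0.54549603 -0.29082006  0.15579952]
side px centre/bottom/top [421.9 154.4] [418.  185.7] [426.  121.1]
```

View pics/z4.png

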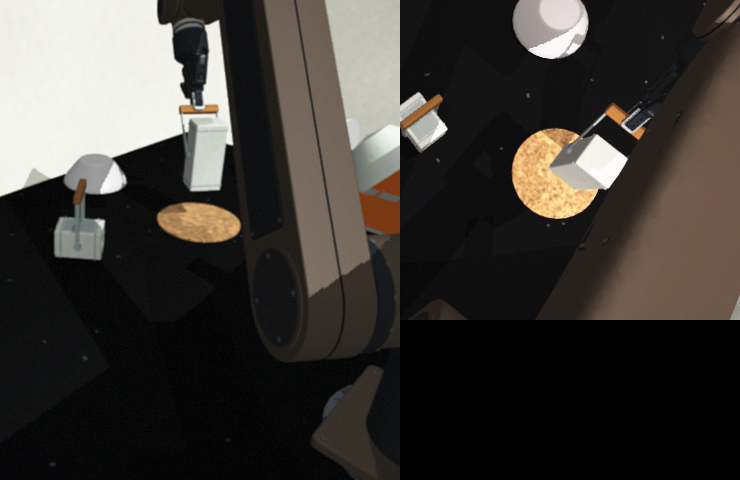

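The tin hangs nearly upright over the mat: in the side view it spans (428,122) to (424,188), within about 5 px of prediction. I'll zoom in to check how upright it is.

```bash
python3 - <<'E'
from h import *
a=cv2.imread('pics/s4.png')[90:250,370:480];b=cv2.imread('pics/w4.png')
cv2.imwrite('pics/z5.png',np.hstack([cv2.resize(a,(385,560),interpolation=2),cv2.copyMakeBorder(cv2.resize(b,(400,300)),0,260,0,0,0)]))
E
```

```text
(no output)
```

View pics/z5.png

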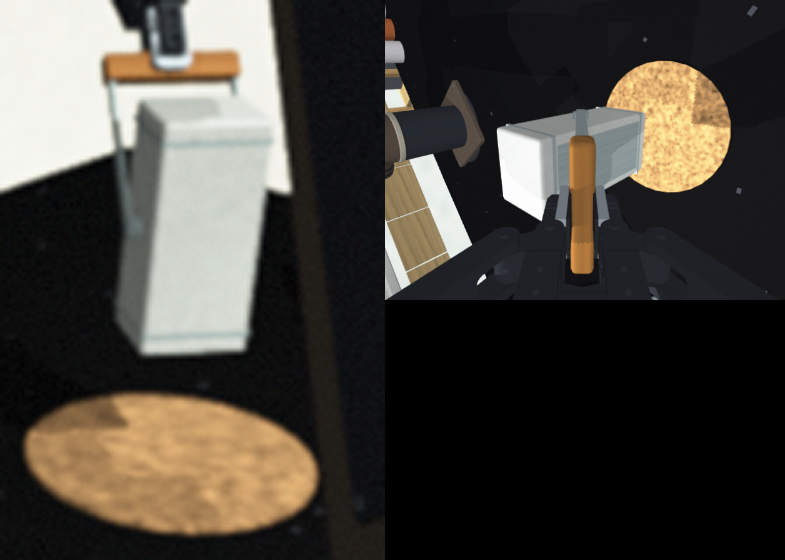

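>>> apply_moves --moves '[[[-0.002,0.007,0.008,1,0,0,1],[-0.002,0.007,0.008,1,0,0.3,1],[0,0.007,0.008,0.5,0,0.2,1],[0,0.007,0.008,0,0,0,1],[0,0.007,0.008,0,0,0,1],[0,0.006,0.007,0,0,0,1],[0,0,0,0,0,0,1]]]'

```text
time: 11.3
eef_pos: [0.5771, -0.3162, 0.1526]
tcp_rot: [0.836, 0.411, -0.161, -0.326]
contact_force: [-0.8, 0.1, -7.9]
opening: 0.135
```

```bash
cat > chk.py <<'E'
from h import *
s=st();p=s['eef_pos'];r=R.from_quat(s['tcp_rot']);m=r.as_matrix()
bar=p-.034*m[:,2];C=bar-.1*np.array([m[0,1]*.643,m[1,1]*.643,0])/np.hypot(m[0,1],m[1,1])-[0,0,.0766]
print('lean',np.degrees(np.arccos(-m[2,2])),'tin centre',C.round(4),'bottom z',C[2]-.07,'tooldown',(-m[2]).round(3))
E
python3 chk.py
```

```text
t 11.3 p [ 0.5771 -0.3162  0.1526] q [-6.550e-01  7.560e-01  1.144e+00  1.000e-03  1.985e+00  3.000e-03] R [[0.611, 0.582, -0.537], [0.791, -0.45, 0.413], [-0.001, -0.677, -0.736]] F [-0.83  0.05 -7.93] M [-1.   -1.24  0.  ] op 0.135
lean 42.64651772218861 tin centre [ 0.5445 -0.2909  0.101 ] bottom z 0.03098415383504244 tooldown [0.001 0.677 0.736]
```

>>> apply_moves --moves '[[[-0.002,0.004,0.005,0,0,0,1],[-0.002,0.004,0.005,0,0,0,1],[0,0.004,0.004,0,0,0,1],[0,0,0,0,0,0,1]]]'

```text
time: 11.7
eef_pos: [0.5739, -0.3195, 0.1328]
tcp_rot: [0.836, 0.41, -0.161, -0.326]
contact_force: [-0.1, 1.0, -8.0]
opening: 0.135
```

```bash
python3 chk.py
```

```text
t 11.7 p [ 0.5739 -0.3195  0.1328] q [-0.661  0.772  1.158 -0.003  1.956 -0.003] R [[0.611, 0.582, -0.536], [0.791, -0.45, 0.413], [-0.001, -0.677, -0.736]] F [-0.11  0.96 -7.99] M [-1.06 -1.35  0.01] op 0.135
lean 42.62562382556675 tin centre [ 0.5413 -0.2941  0.0812] bottom z 0.011204896092300187 tooldown [0.001 0.677 0.736]
```

>>> apply_moves --moves '[[[0,0.003,0.003,0,0,0,1],[0,0.002,0.002,0,0,0,1],[0,0,0,0,0,0,1]]]'

```text
time: 12.0
eef_pos: [0.5745, -0.3199, 0.1259]
tcp_rot: [0.837, 0.411, -0.16, -0.326]
contact_force: [0.7, 0.4, -7.0]
opening: 0.138
```

```bash
python3 chk.py
```

```text
t 12.0 p [ 0.5745 -0.3199  0.1259] q [-0.661  0.779  1.158 -0.003  1.947 -0.003] R [[0.612, 0.582, -0.536], [0.791, -0.451, 0.413], [-0.001, -0.676, -0.737]] F [ 0.68  0.37 -7.03] M [-0.97 -1.31  0.01] op 0.138
lean 42.56144617079764 tin centre [ 0.5418 -0.2946  0.0743] bottom z 0.004348373200812189 tooldown [0.001 0.676 0.737]
```

>>> apply_moves --moves '[[[0,0.002,0.002,0,0,0,1],[0,0.002,0.002,0,0,0,1]]]'

```text
time: 12.2
eef_pos: [0.5749, -0.3203, 0.1213]
tcp_rot: [0.837, 0.411, -0.16, -0.325]
contact_force: [0.5, -1.7, -2.7]
opening: 0.141
```

```bash
python3 chk.py
```

```text
t 12.2 p [ 0.5749 -0.3203  0.1213] q [-0.661  0.784  1.158 -0.003  1.941 -0.003] R [[0.611, 0.583, -0.535], [0.791, -0.451, 0.413], [-0.001, -0.676, -0.737]] F [ 0.48 -1.66 -2.72] M [-0.63 -0.74  0.09] op 0.141
lean 42.525708594301804 tin centre [ 0.5423 -0.295   0.0697] bottom z -0.0002546373684515213 tooldown [0.001 0.676 0.737]
```

>>> apply_moves --moves '[[[0,0.001,0.001,0,0,0,1],[0,0,0,0,0,0,1]]]'

```text
time: 12.4
eef_pos: [0.5752, -0.3206, 0.1217]
tcp_rot: [0.837, 0.411, -0.16, -0.325]
contact_force: [-0.6, 0.5, -6.9]
opening: 0.134
```

```bash
python3 chk.py; python3 - <<'E'
from h import *
a=snap('side','s5.png')[90:250,370:480];b=snap('wrist','w5.png')
cv2.imwrite('pics/z6.png',np.hstack([cv2.resize(a,(385,560),interpolation=2),cv2.copyMakeBorder(cv2.resize(b,(400,300)),0,260,0,0,0)])[:,:,::-1])
E
```

```text
t 12.4 p [ 0.5752 -0.3206  0.1217] q [-0.661  0.785  1.157 -0.003  1.942 -0.003] R [[0.611, 0.583, -0.535], [0.791, -0.451, 0.413], [-0.001, -0.676, -0.737]] F [-0.62  0.52 -6.94] M [-0.84 -1.17 -0.04] op 0.134
lean 42.51186377435994 tin centre [ 0.5426 -0.2953  0.0701] bottom z 0.000118442694598625 tooldown [0.001 0.676 0.737]
```

View pics/z6.png

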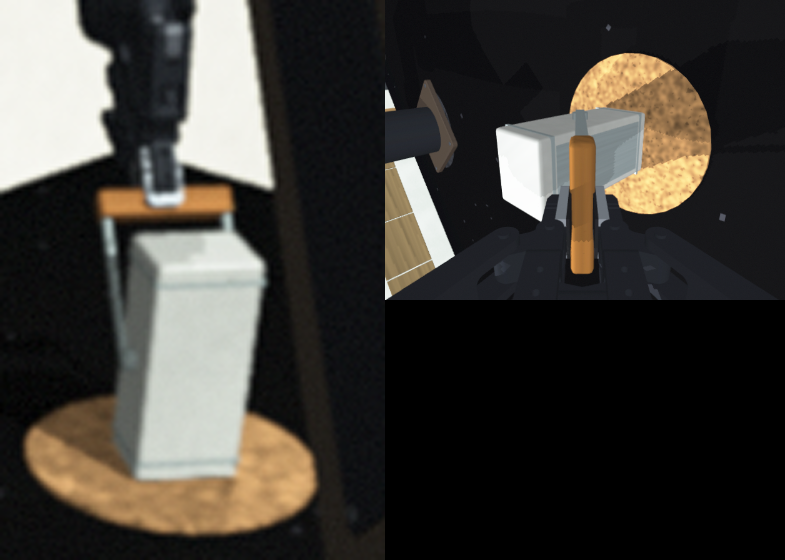

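The tin's base centre is at (420,220) px against the mat centre at (419,222), so it is well centred. It is still hanging just above the mat, so I'll lower in small steps.

>>> apply_moves --moves '[[[0,0.001,0.002,0,0,0,1],[0,0.001,0.001,0,0,0,1],[0,0,0,0,0,0,1]]]'

```text
time: 12.8
eef_pos: [0.5752, -0.3208, 0.1213]
tcp_rot: [0.837, 0.411, -0.16, -0.325]
contact_force: [-0.4, 0.8, -5.1]
opening: 0.132
```

```bash
python3 chk.py
```

```text
t 12.8 p [ 0.5752 -0.3208  0.1213] q [-0.661  0.785  1.158 -0.003  1.94  -0.003] R [[0.611, 0.584, -0.535], [0.791, -0.452, 0.412], [-0.001, -0.675, -0.738]] F [-0.44  0.82 -5.12] M [-0.57 -0.96  0.01] op 0.132
lean 42.44965246629935 tin centre [ 0.5425 -0.2955  0.0697] bottom z -0.00025221106138953453 tooldown [0.001 0.675 0.738]
```

>>> apply_moves --moves '[[[0,0.002,0.003,0,0,0,1],[0,0.002,0.002,0,0,0,1]]]'

```text
time: 13.0
eef_pos: [0.5754, -0.3216, 0.1203]
tcp_rot: [0.837, 0.411, -0.16, -0.324]
contact_force: [1.6, -2.0, 3.0]
opening: 0.139
```

```bash
python3 chk.py
```

```text
t 13.0 p [ 0.5754 -0.3216  0.1203] q [-0.662  0.786  1.156 -0.004  1.939 -0.003] R [[0.611, 0.584, -0.534], [0.791, -0.452, 0.411], [-0.002, -0.674, -0.738]] F [ 1.58 -2.05  2.97] M [ 0.03 -0.12  0.16] op 0.139
lean 42.39652889264696 tin centre [ 0.5427 -0.2962  0.0688] bottom z -0.0012384294782624983 tooldown [0.002 0.674 0.738]
```

The tin is now carried by the mat: Fz is about +3 and the moments are about 0. I'll open to half, then back straight out along the tool.

>>> apply_moves --moves '[[[0,0,0,0,0,0,1],[0,0,0,0,0,0,0.6],[0,0,0,0,0,0,0.4],[0,0,0,0,0,0,0.2],[0,0,0,0,0,0,0.1],[0,0,0,0,0,0,0.1]]]' --force 20

```text
time: 13.6
eef_pos: [0.5741, -0.3199, 0.1204]
tcp_rot: [0.836, 0.41, -0.162, -0.327]
contact_force: [-0.3, -0.9, 0.4]
opening: 0.45
```

```bash
python3 chk.py; python3 - <<'E'
from h import *
a=snap('side','s6.png')[90:250,370:480];b=snap('wrist','w6.png')
cv2.imwrite('pics/z7.png',np.hstack([cv2.resize(a,(385,560),interpolation=2),cv2.copyMakeBorder(cv2.resize(b,(400,300)),0,260,0,0,0)])[:,:,::-1])
E
```

```text
t 13.6 p [ 0.5741 -0.3199  0.1204] q [-0.661  0.786  1.159 -0.004  1.944 -0.003] R [[0.611, 0.58, -0.539], [0.791, -0.449, 0.414], [-0.002, -0.68, -0.734]] F [-0.34 -0.94  0.41] M [-0.24 -0.32 -0.04] op 0.45
lean 42.807884290057935 tin centre [ 0.5416 -0.2946  0.0688] bottom z -0.0012297423374065253 tooldown [0.002 0.68  0.734]
```

View pics/z7.png

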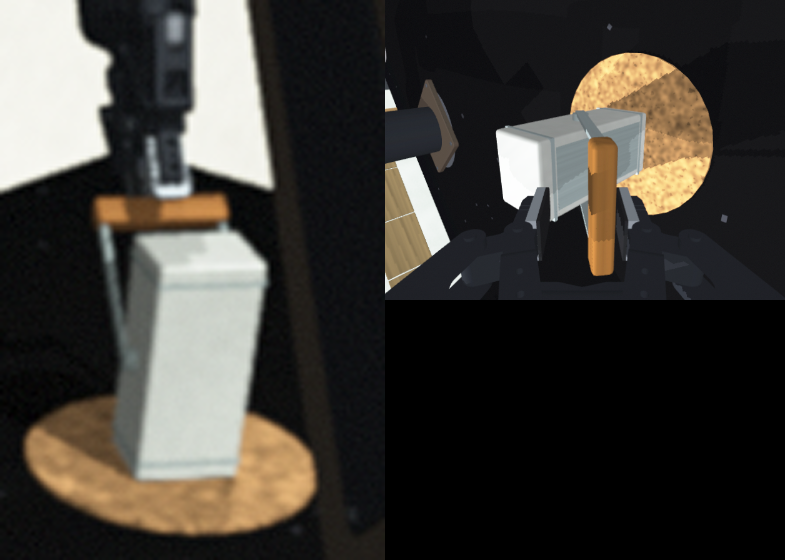

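The tin stands on its own, and the loose bar rests on the lower finger. I'll lower the bar with the finger first so that it doesn't drop far, then withdraw.

>>> apply_moves --moves '[[[0,0.007,0,0,0,0,0.1],[0,0.007,0,0,0,0,0.1],[0,0.007,0,0,0,0,0.1],[0,0.007,0.001,0,0,0,0.1],[0,0.007,0.002,0,0,0,0.1],[0,0.007,0.004,0,0,0,0.1],[0,0.006,0.004,0,0,0,0.1],[0,0.006,0.004,0,0,0,0.1]]]'

```text
time: 14.5
eef_pos: [0.5995, -0.3398, 0.0685]
tcp_rot: [0.836, 0.41, -0.162, -0.327]
contact_force: [0.3, 0.1, 0.1]
opening: 0.45
```

>>> apply_moves --moves '[[[0,0,-0.006,0,0,0,0.1],[0,0,-0.008,0,0,0,0.1],[0,0,-0.008,0,0,0,0.1],[0,0,-0.01,0,0,0,0.1],[0,0,-0.01,0,0,0,0.1],[0,0,-0.015,0,0,0,0.1],[0,0,-0.02,0,0,0,0.1],[0,0,-0.03,0,0,0,0.1],[0,0,-0.03,0,0,0,0.1]]]'

```text
time: 15.4
eef_pos: [0.6758, -0.398, 0.1757]
tcp_rot: [0.835, 0.41, -0.162, -0.328]
contact_force: [-0.1, 0.3, 0.3]
opening: 0.448
```

```bash
python3 chk.py; python3 - <<'E'
from h import *
a=snap('side','s7.png')[90:250,370:480];b=snap('wrist','w7.png');c=snap('top','t7.png')[130:370,400:560]
cv2.imwrite('pics/z8.png',np.hstack([cv2.resize(a,(385,560),interpolation=2),np.vstack([cv2.resize(b,(400,300)),cv2.resize(c[40:200],(400,260))])])[:,:,::-1])
E
```

```text
t 15.4 p [ 0.6758 -0.398   0.1757] q [-0.66   1.114  0.518 -0.004  2.259 -0.003] R [[0.611, 0.579, -0.54], [0.792, -0.448, 0.415], [-0.002, -0.682, -0.732]] F [-0.06  0.32  0.35] M [-0.19 -0.29 -0.03] op 0.448
lean 42.96333160556522 tin centre [ 0.6433 -0.3728  0.124 ] bottom z 0.05396962463610416 tooldown [0.002 0.682 0.732]
```

View pics/z8.png

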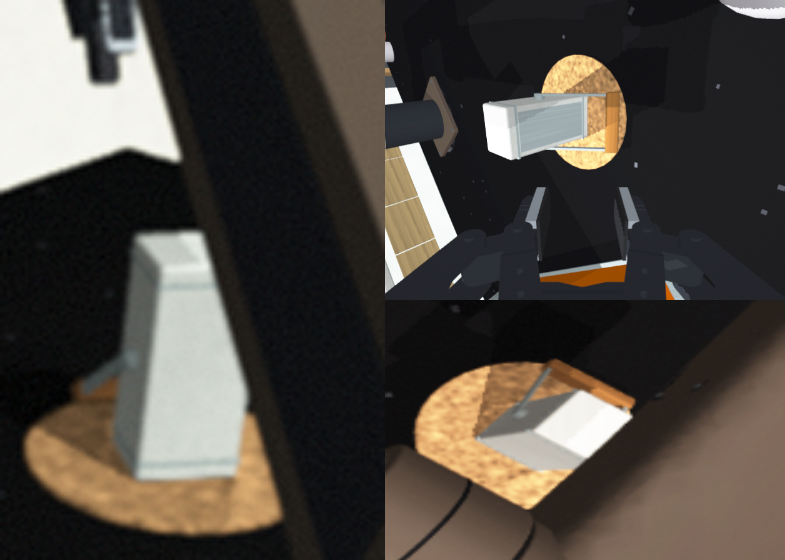

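The tin stands upright on the heavy end near the middle of the mat. The handle is folded down, the gripper is clear and the forces are about zero. Handing in.

```bash
python3 -c "
from h import *
print(ctrl.sign_off()); st()"
```

```text
the job is handed in; nothing more can be done
None
the job is handed in; nothing more can be done
```

The long tin is standing upright on its heavy end near the middle of the cork mat, released, and the job is handed in at about 15.6 s on the robot's clock. When I lifted it by its handle, the far end (the one pointing away from the robot) dipped. I carried it to the mat, leaned the bar about 42° and set it down on that end.

**Last checks**
- **Standing:** the pictures taken after the gripper withdrew show the tin upright, with the gripper clear and the measured force about 0.
- **Position:** while the tin was still held just above the mat, the side camera put its base centre about 2 px from the mat's centre. I did not measure it again after release, but the tin looked unmoved. The arm's own estimate put it about 5 mm off centre.
- **Handle:** I lowered the loose handle part way with a finger, and it folded down onto the mat edge.
- **Short tin:** I kept the arm well above it and never touched it. I did not compare its position again at the end.

**What disagreed**
- **First grasp missed:** the fingertips were really about 20 mm higher than the reported tool position, so they closed on top of the bar and lightly touched it. The bar and tin did not visibly move. I corrected the height and the second grasp held.
- **Force reading at touchdown:** it wavered between −7 and −3 N before settling at about +3 N, so I lowered the last few millimetres in small steps.

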